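# Kickstand down, then hold the scooter upright

### The job

This folded kick scooter is leaning on the pink carton. Push its kickstand down past its dead centre so that it snaps fully down, then take hold of the folded stem, bring the scooter off the carton to upright with both wheels on the bench, and keep holding it straight up, neither resting on the carton nor leaning over onto its stand, so that I can fit the handlebar. The job ends with you still gripping it; leave the label rolls, the tape dispenser and the handlebar where they are.

Things in the scene. Friction and masses are not known exactly. Their poses are not given: they have to be found in the camera images.
- scooter: Folded child's kick scooter, 700 mm long, mint deck, about 3.3 kg, free to roll and tip. Origin: bench level, midway between the wheels; x forward (to the fold joint), y to its left (kickstand side), z up its middle plane. Leans at first about 0.25 rad to its right, deck edge on the carton; tips about its x axis, where the wheels touch. Deck 330 x 100 mm (x -175 to 155), top at z = 104
- stem_grip (a point): centre of the folded bare stem at its balance point (scooter x = -20, y = 0, z = 250 mm); scooter's axes. The stem is a straight level tube along x, 34 mm across, free to grip from x = -190 to 180 mm, with only air below it down to the deck
- kickstand (a joint): kickstand angle: 0 folded back along the deck's left side, 1.75 fully down. A spring drives it away from dead centre at about 0.7 rad: below that it returns to 0, beyond that it snaps down by itself and stays. It takes about 0.32 N m at 0 (5 N at 60 mm from the hinge), falling to none at dead centre
- kick_hinge (a point): kickstand's hinge, on the deck's left side at scooter x = 40, y = 52, z = 90 mm; scooter's axes. The leg turns about y: folded, it points to -x (rearward); it swings down and forward, ending just ahead of straight down
- kick_toe (a point): outer end of the red toe. Leg: round bar 12 mm thick, from 10 mm outboard at the hinge to 64 mm behind and 32 mm outboard of it; then the toe, 15 mm thick, to 72 mm behind and 50 mm outboard (this point; folded, scooter x = -32, y = 102, z = 90). Stand down and scooter upright, the toe is 12 mm off the bench; parked on it the scooter leans about 0.12 rad to its left
- hub_front (a point): centre of the front wheel (180 mm across, 26 mm wide; scooter x = 260, z = 90 mm), 90 mm above the bench when the scooter is upright on its wheels
- hub_rear (a point): centre of the rear wheel (180 mm across, 26 mm wide; scooter x = -260, z = 90 mm), 90 mm above the bench when the scooter is upright on its wheels
- carton: full, heavy pink carton, does not move; 180 (x) x 400 (y) x 130 mm high; origin at the centre of its underside; the scooter leans on its +x face and lies along it, forward to the carton's -y
- roll_yellow: yellow label roll standing on end, 96 mm across, 75 mm high; origin at the centre of its underside; leave alone
- roll_white: white label roll standing on end, 96 mm across, 75 mm high; origin at the centre of its underside; leave alone
- tape_dispenser: black bench tape dispenser 75 x 170 mm, 105 mm high; origin at the centre of its underside; leave alone
- handlebar: loose T handlebar with black grips, 380 mm wide, 37 mm high, lying on the bench; origin under the middle of the bar; leave alone

How it is judged (in metres and radians):
On the way, in this order (a step that is already met when the one before it is completed fails the run):
1. the kickstand has snapped fully down while the scooter still leans (value of joint kickstand above 1.6 rad and angle between scooter's own z axis and vertical above 0.12 rad), for 0.2 s.
2. the scooter is gripped by the stem and upright, off the carton (angle between scooter's own z axis and vertical below 0.08 rad and height (world z) of each of hub_front, hub_rear below 0.096 m and contact force between the fingers and scooter above 8 N and z of the grasp point in the frame of scooter above 0.215 m and y of the grasp point in the frame of scooter between -0.035 and 0.035 m and contact force between carton and scooter below 0.1 N), for 0.3 s.
At the end, for the whole second after the job is handed in: Kickstand fully down (over 1.6 rad), scooter within 0.08 rad of upright and still, both wheels on the bench (hubs under 96 mm), held in the fingers by the folded stem (at least 8 N), not touching the carton; still so through the last second (all of step 2 and value of joint kickstand above 1.6 rad and linear speed of scooter below 0.03 m/s); the arm keeps its last pose, push and grip.
It fails at once if a label roll, the tape dispenser or the handlebar was shifted by over 25 mm (distance of any of roll_yellow, roll_white, tape_dispenser, handlebar from where it was at the start of the episode above 0.025 m).
It fails at once if the scooter fell over (angle between scooter's own z axis and vertical above 0.6 rad).
It also fails if it takes over 51 s, if anything falls off the work surface, if the arm or the gripper's body presses on something with over 40 N, if the wrist force passes 120 N, or if a joint passes its speed limit or range.

### The arm

A 7-joint arm with a two-finger parallel gripper is mounted at the origin on the work surface. World frame = base frame: x ahead of the robot, y to its left, z up, the work surface at z = 0. Lengths are in mm, angles in rad, forces in N, time in s.
With the tool pointing down it reaches from about 425 to 825 mm from the base axis. Payload 3.6 kg.
Tool frame: the origin (TCP) lies midway between the tips of the shut fingers; the grasp point (between the pads) lies robot.tcp_to_grasp behind it (robot.tcp_to_grasp is the distance from the TCP to the grasp point, in mm); x points along the fingers, z is the direction in which the jaws open and shut, and the axes are right-handed (so a half turn about x gives the same grasp; the last joint's range is limited). The gripper opens to 85 mm and grips with 20 to 120 N. Pads are 22 mm wide; open, the fingers measure 114 mm over their backs; the gripper's body (76 mm by 85 mm) begins 54 mm behind the grasp point. The pads swing forward as they close: fully open they stand 13 mm farther back than shut.
Start: joints at [1.113, 0.615, -0.013, 1.423, 0.008, 1.103, -0.04], TCP at [271.446, -590.576, 231.297] pointing down, gripper open.
Joint ranges: [-3.12, 3.12], [-0.3, 2.06], [-1.34, 1.32], [0.26, 2.42], [-1.36, 4.5], [0.01, 1.98], [-2.84, 2.84]. Speed limits (rad/s): [2.79, 2.79, 3.14, 3.14, 3.14, 3.14, 3.14].

### API

Orientations are given as a unit quaternion [x, y, z, w].
In Python, from plant import robot, planner, get_obs, cams, workorder gives the robot as it stands. The module is installed in compiled form; this text tells all that it offers. Calls block until the motion is done:
- robot.reach(position, orientation): joint-space move of the TCP to a pose.
- robot.movel(position, ori=None, v=150, force_limit=None): straight line of the TCP; ori=None keeps the orientation; v is the mean speed in mm/s. With force_limit (N) it stops when the force on the tool has changed by that much, and returns True; else False.
- robot.goto_joints(angles): joint-space move.
- robot.grip(opening, squeeze=None): finger opening in mm; squeeze is the grip in N (None keeps the last); returns when the fingers have stopped.
- robot.dwell(seconds).
- planner.solve_ik(position, orientation): joint angles nearest the present ones, or None.
- get_obs(): the state.
- cams.get_image(name): name is "side" or "top" or "wrist"; returns a dict with "img" (384x512x3 uint8, blue, green, red), "K" (3x3 intrinsics, pixels), "T" (4x4, takes a point from camera to world coordinates); the wrist camera has in their place "hand_eye" (4x4, takes a point from camera to tool coordinates, whose origin is the TCP and whose axes are the tool frame's). Camera axes: x right, y up, looking along -z (the intrinsics and any distortion apply to the point x, -y, -z); pixel columns grow to the right and rows downward; lengths in mm; the calibration is good to about 2 mm. A picture is of the moment at which its call begins: read the wrist's pose just before it. There is no depth.
A pose or a line that the arm cannot do raises robot.PlanningError and nothing moves.
- workorder.job_done(): hands the job in, once; it reports no verdict.
The state is a dict: "time": time; "q": joint angles; "joint_vel": joint speeds; "tau": joint torques, N m; "ee_pos": TCP position; "orientation": TCP orientation; "wrist_force": force on the tool from outside, world axes, zero at the start; "torque": the same for the moment, N m; "grip_width": finger opening in mm.
Only numpy, scipy, OpenCV 4.12 (cv2) and the standard library are available. Lean on these libraries where they do the work, as an engineer would, in place of code of your own. Each camera call takes 0.05 s, during which the arm holds its last target.

## Working session

There is one attempt and no reset: what is moved stays moved. The work goes in short steps, each a Python script; the robot and the scene stay as the last script left them, time stands still between calls to the robot, and variables do not carry over. Pictures are saved under pics/ and viewed, and the job is handed in when it is done.

```bash
mkdir -p pics; ls; python3 - <<'E'
from plant import robot, planner, get_obs, cams, workorder
import cv2,numpy as np
o=get_obs(); print(o); print(robot.tcp_to_grasp)
for n in ["side","top","wrist"]:
    d=cams.get_image(n); cv2.imwrite(f"pics/a_{n}.png",d["img"]); print(n,{k:np.round(v,3).tolist() for k,v in d.items() if k!="img"})
E
```

```text
pics
{'time': 0.0, 'q': array([ 1.11349462,  0.61592459, -0.01261312,  1.42490175,  0.00811553,
        1.10340281, -0.04041204]), 'joint_vel': array([-1.38480515e-03, -2.04442886e-03, -4.97602970e-04, -1.12018561e-03,
        8.16277226e-04,  2.67050160e-05, -1.56753134e-03]), 'tau': array([ 1.96071760e-04, -4.69213700e+01,  2.59088790e-01, -1.71034902e+01,
        9.95284558e-03,  9.70937050e-03,  1.04313111e-05]), 'ee_pos': array([ 271.12233612, -589.91253009,  230.13373468]), 'orientation': array([ 0.38203537,  0.59610544, -0.38108071,  0.59454586]), 'wrist_force': array([ 0.69744452, -0.05745446,  0.00786215]), 'torque': array([ 0.04271294, -0.0169627 ,  0.03123683]), 'grip_width': 85.45462164363158}
18.700000000000003
side {'K': [[387.334, 0.0, 255.115], [0.0, 387.334, 187.296], [0.0, 0.0, 1.0]], 'T': [[-0.908, 0.274, -0.317, 206.402], [-0.418, -0.569, 0.708, 912.947], [0.014, 0.775, 0.631, 859.097], [0.0, 0.0, 0.0, 1.0]]}
top {'K': [[414.515, 0.0, 255.984], [0.0, 414.515, 199.635], [0.0, 0.0, 1.0]], 'T': [[0.018, 0.985, -0.174, 340.481], [-1.0, 0.019, 0.001, 134.817], [0.004, 0.174, 0.985, 1502.915], [0.0, 0.0, 0.0, 1.0]]}
wrist {'K': [[302.444, 0.0, 254.799], [0.0, 302.444, 193.298], [0.0, 0.0, 1.0]], 'hand_eye': [[0.0, 0.287, -0.958, -142.32], [0.001, 0.958, 0.287, 74.494], [1.0, -0.001, 0.0, -0.256], [0.0, 0.0, 0.0, 1.0]]}
```

View pics/a_side.png

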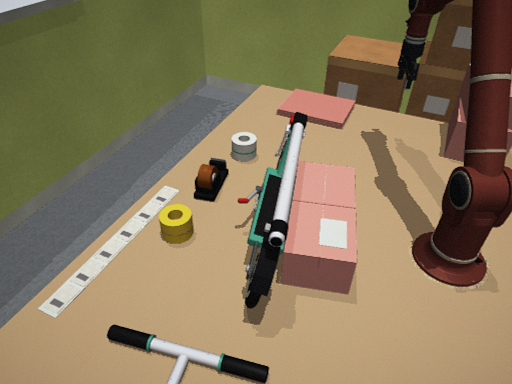

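View pics/a_top.png

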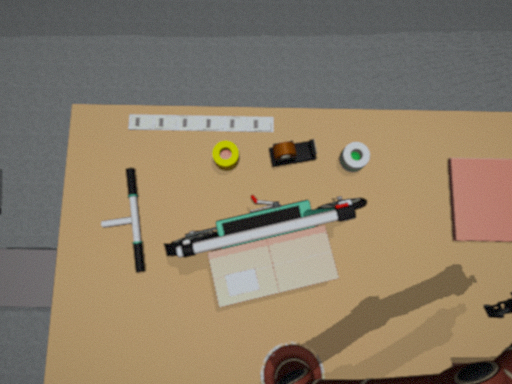

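View pics/a_wrist.png

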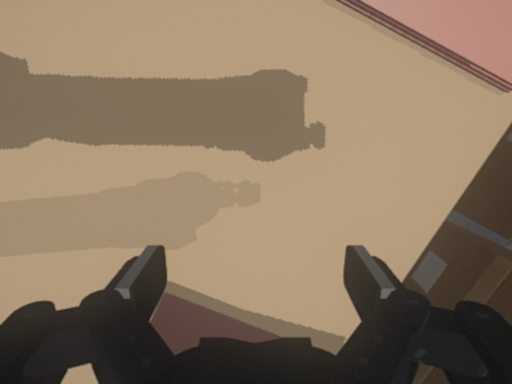

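```bash
python3 - <<'E'
import cv2
t=cv2.imread("pics/a_top.png"); cv2.imwrite("pics/b_top.png",cv2.resize(t[130:320,150:390],None,fx=3.2,fy=3.1,interpolation=cv2.INTER_CUBIC))
s=cv2.imread("pics/a_side.png"); cv2.imwrite("pics/b_side.png",cv2.resize(s[100:310,150:390],None,fx=2.8,fy=2.8,interpolation=cv2.INTER_CUBIC))
E
```

```text
(no output)
```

View pics/b_top.png

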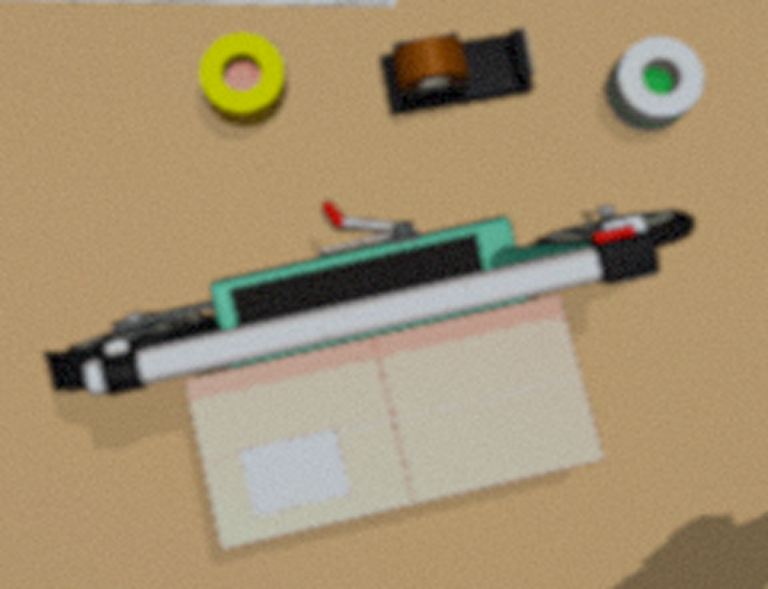

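View pics/b_side.png

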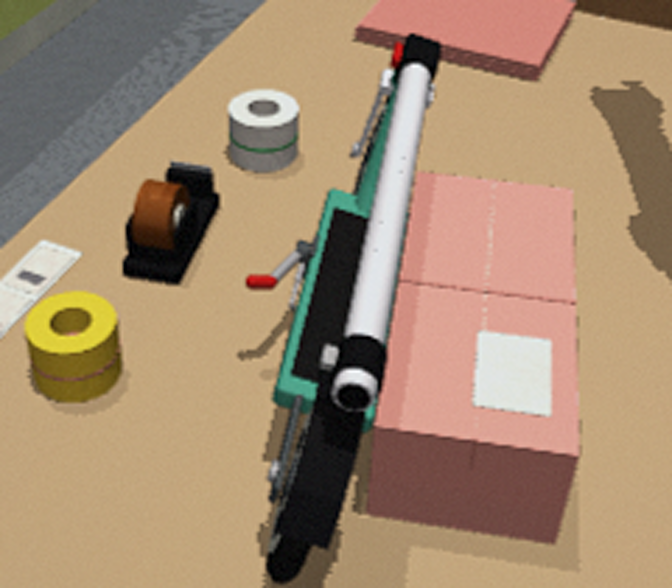

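```bash
cat > h.py <<'E'
import cv2,numpy as np
def ray(d,px):
    K,T=d["K"],d["T"]
    u,v=px; c=np.array([(u-K[0,2])/K[0,0],-(v-K[1,2])/K[1,1],-1.0])
    w=T[:3,:3]@c; return T[:3,3],w/np.linalg.norm(w)
def tri(r1,r2):
    (o1,d1),(o2,d2)=r1,r2
    A=np.stack([d1,-d2],1); s=np.linalg.lstsq(A,o2-o1,rcond=None)[0]
    p,q=o1+s[0]*d1,o2+s[1]*d2; return (p+q)/2,np.linalg.norm(p-q)
def onz(r,z): return r[0]+r[1]*(z-r[0][2])/r[1][2]
def proj(d,P):
    T=d["T"]; c=T[:3,:3].T@(np.asarray(P,float)-T[:3,3]); K=d["K"]
    return np.array([K[0,2]+K[0,0]*c[0]/-c[2], K[1,2]+K[1,1]*(-c[1])/-c[2]])
E
python3 - <<'E'
from plant import get_obs, cams
import cv2,numpy as np
from h import *
np.set_printoptions(precision=1,suppress=True)
D={n:cams.get_image(n) for n in("top","side")}
res={}
for n,d in D.items():
    hsv=cv2.cvtColor(d["img"],cv2.COLOR_BGR2HSV)
    w=((hsv[...,1]<40)&(hsv[...,2]>150)).astype(np.uint8)
    lab=cv2.connectedComponentsWithStats(w)
    print(n,"white"); 
    best=None
    for i in range(1,lab[0]):
        if lab[2][i,4]>150: print(i,lab[2][i],lab[3][i])
    red=((hsv[...,0]<8)|(hsv[...,0]>172))&(hsv[...,1]>190)&(hsv[...,2]>90)
    l2=cv2.connectedComponentsWithStats(red.astype(np.uint8))
    for i in range(1,l2[0]):
        if l2[2][i,4]>5: 
            ys,xs=np.where(l2[1]==i); k=np.argmin(xs); print("red",l2[2][i],l2[3][i],xs.min(),ys[k])
E
```

```text
top white
1 [ 128  114  146   18 2049] [201.1 122.8]
2 [343 142  27  25 419] [356.4 154. ]
3 [101 196  39  46 442] [126.9 219.7]
10 [ 193  211  144   41 1332] [265.2 231.3]
11 [ 210  234  128   73 5547] [272.1 269.3]
red [252 196   4   7  18] [253.7 198.7] 252 196
red [335 204  13   5  35] [340.7 205.9] 335 206
side white
1 [  0   0  45  13 305] [15.   3.9]
2 [ 274  123   29   99 1106] [288.8 173.7]
5 [232 132  25  14 219] [243.8 138.3]
9 [  38  186  141  132 2656] [106.1 253.3]
13 [319 218  28  31 743] [332.9 233. ]
17 [ 150  338   70   46 1035] [182.8 356.2]
red [290 115   4   7  20] [291.6 118.3] 290 119
red [238 199  11   4  38] [242.7 200.4] 238 199
```

```bash
cat > m.py <<'E'
from plant import get_obs, cams
import cv2,numpy as np
from h import *
np.set_printoptions(precision=2,suppress=True)
def tubemask(d,n,lo):
    hsv=cv2.cvtColor(d["img"],cv2.COLOR_BGR2HSV)
    w=((hsv[...,1]<60)&(hsv[...,2]>lo)).astype(np.uint8)
    R=np.zeros_like(w)
    if n=="top": cv2.fillConvexPoly(R,np.array([[192,236],[336,206],[340,222],[196,254]]),1)
    else: cv2.fillConvexPoly(R,np.array([[262,234],[290,120],[312,124],[294,236]]),1)
    w=w&R
    l=cv2.connectedComponentsWithStats(w); i=1+np.argmax(l[2][1:,4]); return l[1]==i
if __name__=="__main__":
    D={n:cams.get_image(n) for n in("top","side")}
    L={}
    for n,d in D.items():
        m=tubemask(d,n,120); ys,xs=np.where(m)
        if n=="top": # midpoints per column
            c=np.arange(xs.min()+8,xs.max()-8); P=np.array([[x,(ys[xs==x].min()+ys[xs==x].max())/2] for x in c],float)
            wd=[np.ptp(ys[xs==x])+1 for x in c]
        else:
            c=np.arange(ys.min()+6,ys.max()-12); P=np.array([[(xs[ys==y].min()+xs[ys==y].max())/2,y] for y in c],float)
            wd=[np.ptp(xs[ys==y])+1 for y in c]
        v=cv2.fitLine(P.astype(np.float32),cv2.DIST_HUBER,0,.01,.01).ravel()
        print(n,v,wd[0],wd[len(wd)//2],wd[-1],"bbox",xs.min(),xs.max(),ys.min(),ys.max())
        r1=ray(d,v[2:]-60*v[:2]);r2=ray(d,v[2:]+60*v[:2])
        nn=np.cross(r1[1],r2[1]);L[n]=(nn/np.linalg.norm(nn),r1[0])
        vis=cv2.resize(d["img"],None,fx=1,fy=1).copy(); vis[m]=(255,0,255)
        cv2.imwrite(f"pics/m_{n}.png",cv2.resize(vis[100:310,150:390],None,fx=2.8,fy=2.8))
    n1,o1=L["top"];n2,o2=L["side"]
    ax=np.cross(n1,n2);ax/=np.linalg.norm(ax)
    p0=np.linalg.lstsq(np.array([n1,n2,ax]),np.array([n1@o1,n2@o2,0]),rcond=None)[0]
    if ax[1]>0: ax=-ax
    # point at y given pixel
    print("axis",ax,"yaw",np.arctan2(ax[1],ax[0]))
    for y in (150,50,0,-50,-150): print(p0+ax*(y-p0[1])/ax[1])
    for nm,a,b in(("toe centroid",(253.7,198.7),(242.7,200.4)),("toe tip",(252,196),(238.3,200))):
        print(nm,tri(ray(D["top"],a),ray(D["side"],b)))
    np.savez("stem.npz",p0=p0,ax=ax)
E
python3 m.py
```

```text
top [  0.97  -0.22 249.3  235.85] 11 13 11 bbox 194 337 210 253
side [  0.19  -0.98 289.2  171.8 ] 10 13 14 bbox 274 304 123 221
axis [ 0.23 -0.65 -0.72] yaw -1.2335747343330612
[ 502.96  150.   -320.72]
[ 538.02   50.   -431.26]
[ 555.55    0.   -486.53]
[ 573.08  -50.   -541.8 ]
[ 608.14 -150.   -652.34]
toe centroid (array([590.3 , 141.79, 107.9 ]), np.float64(0.3484507319727728))
toe tip (array([600.27, 148.14, 110.35]), np.float64(2.731666958570155))
```

```bash
python3 - <<'E'
from plant import cams
from h import *
np.set_printoptions(precision=1,suppress=True)
D={n:cams.get_image(n) for n in("top","side")}
T=D["top"];S=D["side"]
z=242.2
for d,v in((T,[.97,-.22,249.3,235.85]),(S,[.19,-.98,289.2,171.8])):
    v=np.array(v);a=onz(ray(d,v[2:]-45*v[:2]),z);b=onz(ray(d,v[2:]+45*v[:2]),z); u=(b-a)/np.linalg.norm(b-a)
    print("stem",a,b,"dir",u, "yaw",np.arctan2(u[1],u[0]), "x at y=100,0,-30", [a[0]+u[0]*(y-a[1])/u[1] for y in(100,0,-30)])
# tube ends from top
print("tube ends", onz(ray(T,(194,248)),z), onz(ray(T,(337,215)),z))
# carton top corners from top crop (crop/3.2+150, /3.1+130)
for c in((222,548),(603,460),(558,295),(187,375)): print("carton",onz(ray(T,(c[0]/3.2+150,c[1]/3.1+130)),130))
# carton side crop near corners z=130
for c in((370,430),(577,455),(573,187),(418,172)): print("carton side",onz(ray(S,(c[0]/2.8+150,c[1]/2.8+100)),130))
# deck left-front, left-rear top corners: z ~ 104*.969+50*.247=113
for c in((509,217),(212,283)): print("deckL",onz(ray(T,(c[0]/3.2+150,c[1]/3.1+130)),113))
for c in((330,192),(276,393)): print("deckL side",onz(ray(S,(c[0]/2.8+150,c[1]/2.8+100)),113))
E
```

```text
stem [418.6 283.7 242.2] [483.8  19.5 242.2] dir [ 0.2 -1.   0. ] yaw -1.328887248161639 x at y=100,0,-30 [np.float64(463.96462720301963), np.float64(488.6387329170218), np.float64(496.04096463122244)]
stem [418.5 290.7 242.2] [ 519.1 -104.3  242.2] dir [ 0.2 -1.   0. ] yaw -1.3214231530754703 x at y=100,0,-30 [np.float64(467.08950624030683), np.float64(492.5569395348923), np.float64(500.197169523268)]
tube ends [411.2 318.7 242.2] [ 520.1 -115.7  242.2]
carton [231.1 245.1 130. ]
carton [ 327.9 -139.4  130. ]
carton [501.2 -95.4 130. ]
carton [408.7 287.1 130. ]
carton side [403.5 301.5 130. ]
carton side [231.4 250.9 130. ]
carton side [ 327.8 -138.1  130. ]
carton side [498.2 -88.5 130. ]
deckL [588.3 -46.9 113. ]
deckL [509.4 266.5 113. ]
deckL side [583.6 -29.3 113. ]
deckL side [504.1 282.8 113. ]
```

View pics/m_side.png

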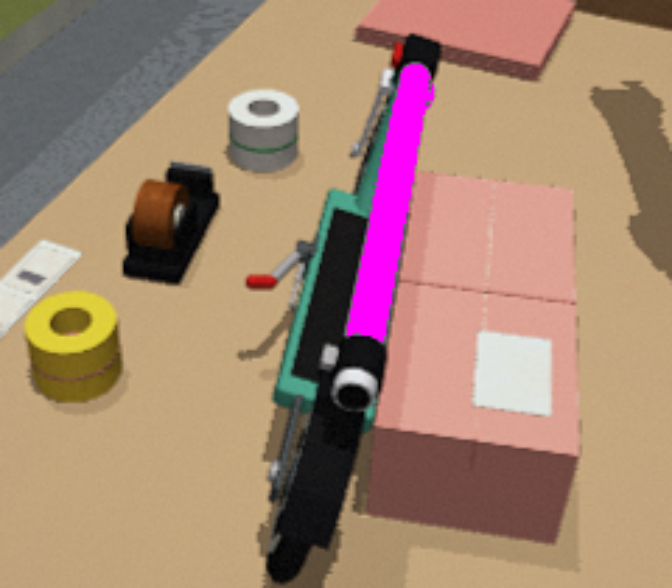

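View pics/m_top.png

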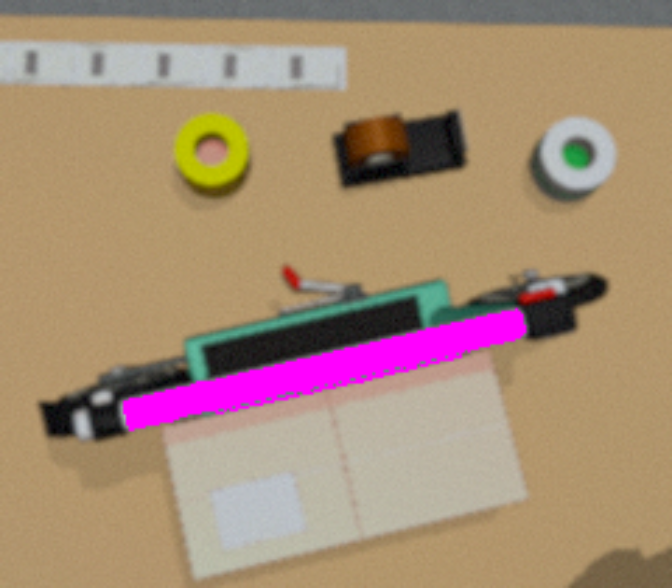

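```bash
cat >> h.py <<'E'
from scipy.spatial.transform import Rotation as R
YAW=-1.326
u=np.array([np.cos(YAW),np.sin(YAW),0]); l=np.array([-u[1],u[0],0]); k=np.array([0,0,1.])
O=np.array([530.,97.,0]); LEAN=0.25
def W(p,lean=None):
    a=LEAN if lean is None else lean
    c,s=np.cos(a),np.sin(a); x,y,z=p
    return O+x*u+(y*c-z*s)*l+(z*c+y*s)*k
def quat(lean,sg=1):
    # tool x along -scooter z, tool z = sg*scooter y
    zs=np.cos(lean)*k-np.sin(lean)*l; ys=np.cos(lean)*l+np.sin(lean)*k
    x=-zs; z=sg*ys; y=np.cross(z,x); return R.from_matrix(np.stack([x,y,z],1)).as_quat()
E
python3 - <<'E'
from plant import robot, planner, get_obs
from h import *
np.set_printoptions(precision=2,suppress=True)
A=W([-26,87,97]);B=W([-1,87,50]); print(A,B)
for sg in(1,-1):
    for nm,p,q in(("above",A+[0,0,200],quat(0,sg)),("A",A,quat(0,sg)),("B",B,quat(0,sg)),("grip",W([-20,0,231]),quat(.25,sg)),("pre",W([-20,0,350]),quat(.25,sg)),("up",W([-20,0,231],0),quat(0,sg))):
        print(sg,nm,planner.solve_ik(p,q))
E
```

```text
[582.2  136.84 115.51] [599.54 115.4   69.97]
1 above [ 0.07  0.52 -0.57  1.44  0.28  1.27 -0.28]
1 A [-0.01  0.7  -0.43  1.7   0.37  0.82 -0.36]
1 B [ 0.    0.77 -0.38  1.7   0.39  0.75 -0.33]
1 grip [ 0.45  0.4  -0.97  2.08  0.63  0.66 -0.66]
1 pre [ 0.53  0.14 -0.9   1.94  0.17  0.87 -0.2 ]
1 up [ 0.1   0.49 -0.55  1.74  0.29  1.   -0.31]
-1 above [-0.86  0.68  1.14  1.47 -0.62  1.39 -2.6 ]
-1 A [-0.85  0.95  1.13  1.73 -0.96  1.12 -2.31]
-1 B [-0.46  0.78  0.4   1.71 -0.41  0.74 -2.75]
-1 grip [-1.06  0.46  1.14  2.12 -0.77  0.71 -2.34]
-1 pre [-1.37  0.18  1.31  1.98 -0.28  0.88 -2.82]
-1 up [-0.92  0.67  1.14  1.77 -0.67  1.15 -2.47]
```

```bash
python3 - <<'E'
from plant import robot, planner, get_obs, cams
from h import *
np.set_printoptions(precision=2,suppress=True)
p=get_obs()["ee_pos"]; robot.grip(0,40)
robot.movel(p+[0,0,150],v=250)
A=W([-26,87,97]); q=quat(0)
robot.reach(A+[0,0,180],q)
robot.movel(A+[0,0,40],q,v=200)
o=get_obs(); print(o["time"],o["ee_pos"],o["wrist_force"],o["grip_width"])
for n in("side","wrist"): cv2.imwrite(f"pics/c_{n}.png",cams.get_image(n)["img"])
i=cv2.imread("pics/c_side.png"); w=cv2.imread("pics/c_wrist.png")
cv2.imwrite("pics/c.png",np.hstack([cv2.resize(i[130:290,180:340],(400,400)),cv2.resize(w,(400,400))]))
E
```

```text
5.6167 [583.08 137.29 156.65] [-0.34  0.33  0.6 ] -0.0937975519326855
```

View pics/c.png

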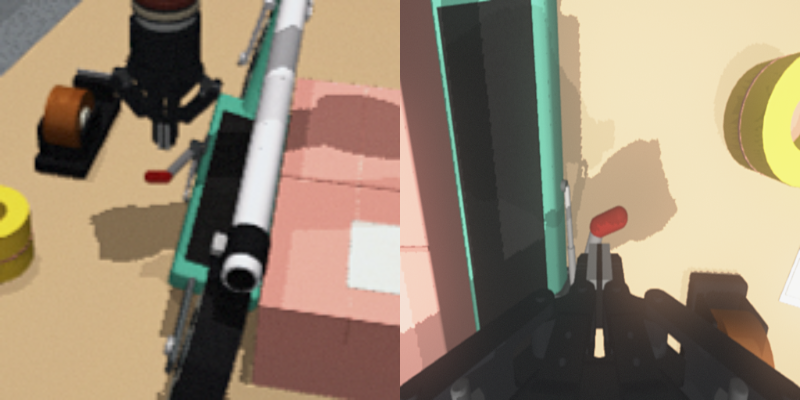

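```bash
python3 - <<'E'
from plant import get_obs, cams
from h import *
np.set_printoptions(precision=1,suppress=True)
o=get_obs(); d=cams.get_image("wrist")
hsv=cv2.cvtColor(d["img"],cv2.COLOR_BGR2HSV)
red=((hsv[...,0]<8)|(hsv[...,0]>172))&(hsv[...,1]>150)&(hsv[...,2]>90)
l2=cv2.connectedComponentsWithStats(red.astype(np.uint8)); i=1+np.argmax(l2[2][1:,4]); c=l2[3][i]; print(l2[2][i],c)
T=np.eye(4);T[:3,:3]=R.from_quat(o["orientation"]).as_matrix();T[:3,3]=o["ee_pos"]
e={"K":d["K"],"T":T@d["hand_eye"]}
print("tip TCP px",proj(e,o["ee_pos"]))
P=onz(ray(e,c),110);print("toe via wrist",P,"pred",W([-28,93,91]),"in local", (P-O)@u,(P-O)@l)
print(W([-28,93,91])-0, "toe lat pred",(W([-28,93,91])-O)@l)
# deck left edge in wrist: pixel (560/400..)
for px in(((548-400)*1.28,60*.96),((566-400)*1.28,270*.96)): print("deckL",onz(ray(e,px),113),(onz(ray(e,px),113)-O)@l)
E
```

```text
[244 200  46  27 693] [267.1 214.3]
tip TCP px [252.4 250.5]
toe via wrist [592.  141.9 110. ] pred [588.8 140.5 111.2] in local -28.54246537397676 71.08364266260888
[588.8 140.5 111.2] toe lat pred 67.59509492692834
deckL [524.8 224.  113. ] 25.701103032367733
deckL [563.5 102.  113. ] 33.755506478556974
```

```bash
sed -i 's/^O=.*/O=np.array([532.4,97.6,0])/; s/; LEAN=0.25//' h.py; sed -i 's/^O=/LEAN=0.25\nO=/' h.py; grep -n "LEAN=\|^O=" h.py
python3 - <<'E'
from plant import robot, planner, get_obs, cams
from h import *
np.set_printoptions(precision=2,suppress=True)
q=quat(0)
def st(s): o=get_obs(); print(s,round(o["time"],2),o["ee_pos"],o["wrist_force"])
robot.movel(W([-26,87,101]),q,v=120); st("touch")
for f in (.25,.5,.75,1.0):
    robot.movel(W([-26+25*f,87,98-50*f]),q,v=80); st(f)
for n in("side","wrist"): cv2.imwrite(f"pics/d_{n}.png",cams.get_image(n)["img"])
i=cv2.imread("pics/d_side.png"); w=cv2.imread("pics/d_wrist.png")
cv2.imwrite("pics/d.png",np.hstack([cv2.resize(i[130:290,180:340],(400,400)),cv2.resize(w,(400,400))]))
E
```

```text
17:LEAN=0.25
18:O=np.array([532.4,97.6,0])
touch 6.22 [583.72 137.35 119.57] [0.63 0.77 0.26]
0.25 6.58 [589.59 132.08 104.69] [0.04 1.47 3.23]
0.5 6.9 [594.43 126.78  92.45] [1.48 1.46 2.04]
0.75 7.22 [596.46 119.83  79.08] [ 0.71 -0.14 -1.14]
1.0 7.55 [601.83 115.17  67.02] [-0.08  0.94  0.74]
```

View pics/d.png

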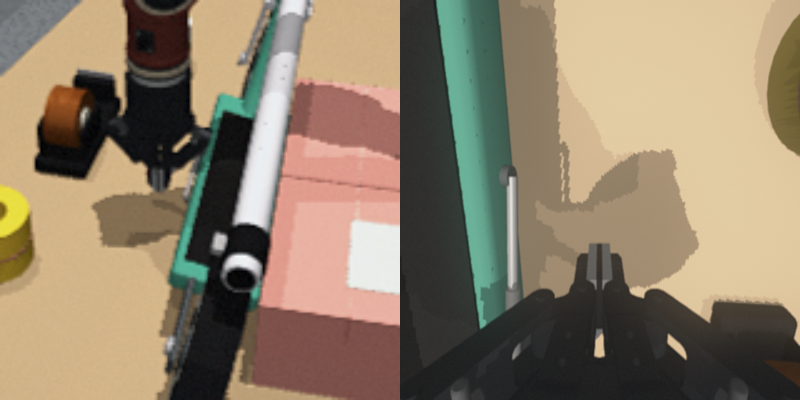

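```bash
python3 - <<'E'
from plant import robot, planner, get_obs, cams
from h import *
np.set_printoptions(precision=2,suppress=True)
p=get_obs()["ee_pos"]
robot.movel(p+15*l-15*u+[0,0,40],v=150)
robot.movel(p+15*l+[0,0,300],v=300)
robot.grip(85)
robot.reach(W([-20,0,420]),quat(.25))
o=get_obs(); print(o["time"],o["ee_pos"])
T=np.eye(4);T[:3,:3]=R.from_quat(o["orientation"]).as_matrix();T[:3,3]=o["ee_pos"]
d={n:cams.get_image(n) for n in("side","wrist","top")}
for n in d: cv2.imwrite(f"pics/e_{n}.png",d[n]["img"])
i=d["side"]["img"]; w=d["wrist"]["img"]
e={"K":d["wrist"]["K"],"T":T@d["wrist"]["hand_eye"]}; np.savez("e.npz",**e)
w=w.copy()
for x in(-150,-100,-60): 
  cv2.circle(w,tuple(int(v) for v in proj(e,W([x,0,250]))),3,(0,0,255),-1)
cv2.imwrite("pics/e.png",np.hstack([cv2.resize(i[130:290,180:340],(400,400)),cv2.resize(w,(400,400))]))
E
```

```text
10.7167 [428.02  91.49 407.71]
```

View pics/e.png

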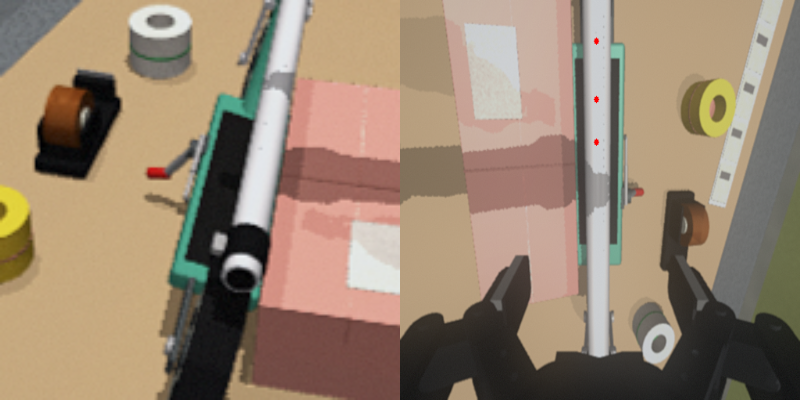

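```bash
python3 - <<'E'
import cv2,numpy as np
f=lambda n:cv2.resize(cv2.imread(n)[170:230,215:275],(390,390),interpolation=cv2.INTER_CUBIC)
cv2.imwrite("pics/f.png",np.hstack([f("pics/d_side.png"),f("pics/e_side.png")]))
E
```

```text
(no output)
```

View pics/f.png

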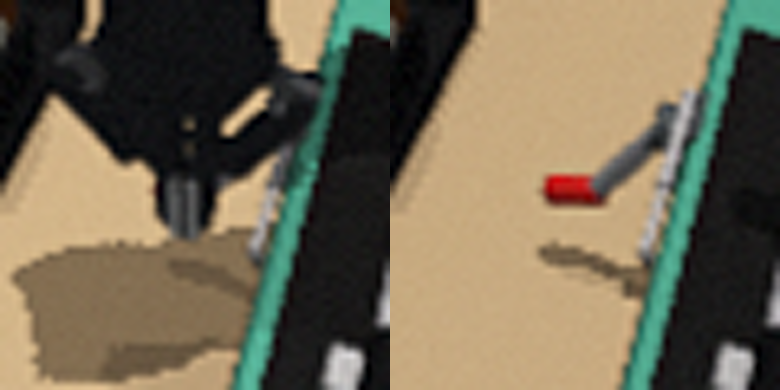

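```bash
python3 - <<'E'
from plant import get_obs, cams
from h import *
np.set_printoptions(precision=1,suppress=True)
D={n:cams.get_image(n) for n in("side","top")}
for th in(0,.3,.5,.7,1,1.4,1.75):
    c,s=np.cos(th),np.sin(th)
    print(th,[ (proj(D[n],W([40-64*c,84,90-64*s])),proj(D[n],W([40-72*c,102,90-72*s]))) for n in D])
print("hinge",[proj(D[n],W([40,52,90])) for n in D])
for n in D:
    hsv=cv2.cvtColor(D[n]["img"],cv2.COLOR_BGR2HSV)
    red=((hsv[...,0]<8)|(hsv[...,0]>172))&(hsv[...,1]>190)&(hsv[...,2]>90)
    l2=cv2.connectedComponentsWithStats(red.astype(np.uint8))
    for i in range(1,l2[0]):
        if l2[2][i,4]>5: print(n,"red",l2[2][i],l2[3][i])
E
```

```text
0 [(array([245.7, 199.7]), array([239.3, 199.5])), (array([255.6, 200.5]), array([252.1, 195.9]))]
0.3 [(array([244.3, 203.5]), array([237.9, 203.8])), (array([256.1, 199.9]), array([252.7, 195.3]))]
0.5 [(array([243.8, 205.1]), array([237.3, 205.6])), (array([257.2, 199.4]), array([254.1, 194.8]))]
0.7 [(array([243.4, 206. ]), array([237. , 206.6])), (array([259.1, 198.7]), array([256.2, 194.1]))]
1 [(array([243.4, 205.7]), array([237.1, 206.3])), (array([262.8, 197.6]), array([260.4, 192.8]))]
1.4 [(array([244.3, 202.8]), array([238.2, 203. ])), (array([269., 196.]), array([267.4, 191.1]))]
1.75 [(array([245.7, 198.3]), array([240., 198.])), (array([275.1, 194.6]), array([274.2, 189.5]))]
hinge [array([259.8, 189.6]), array([275.8, 205.5])]
side red [290 115   4   9  21] [291.6 118.7]
side red [239 197   8   4  26] [242.  198.6]
top red [273 189   3   5  12] [274.1 191.2]
top red [335 204  13   5  36] [340.8 205.8]
```

```bash
python3 - <<'E'
from plant import robot, planner, get_obs, cams
from h import *
np.set_printoptions(precision=2,suppress=True)
q=quat(.25)
def st(s): o=get_obs(); print(s,round(o["time"],2),o["ee_pos"],o["wrist_force"],o["grip_width"])
r=robot.movel(W([-20,0,229]),q,v=150,force_limit=15); st(r)
robot.grip(50); st("50")
robot.grip(20,60); st("grip")
d={n:cams.get_image(n) for n in("side","wrist","top")}
for n in d: cv2.imwrite(f"pics/g_{n}.png",d[n]["img"])
cv2.imwrite("pics/g.png",np.hstack([cv2.resize(d["side"]["img"][80:290,180:390],(400,400)),cv2.resize(d["wrist"]["img"],(400,400))]))
E
```

```text
False 12.39 [472.92 103.44 222.59] [-1.02 -0.05 -0.2 ] 85.13969467943771
50 12.83 [472.63 103.24 222.03] [-0.62  1.44 -0.28] 50.40513367524473
grip 13.12 [472.31 103.14 222.07] [-2.07 -0.74  5.53] 32.46506911675964
```

View pics/g.png

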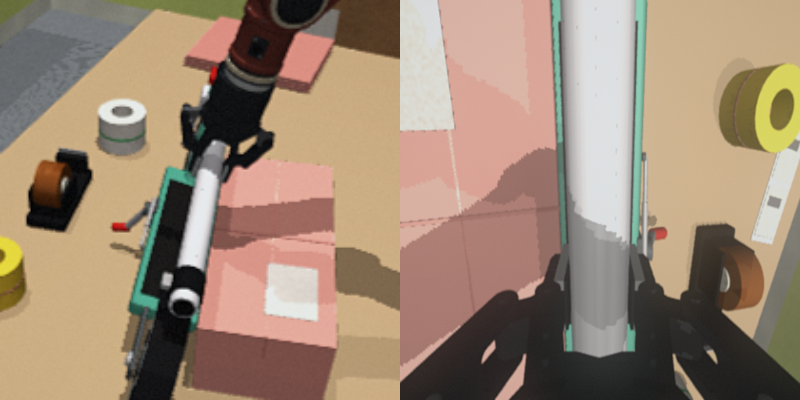

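```bash
python3 - <<'E'
from plant import robot, planner, get_obs, cams
from h import *
np.set_printoptions(precision=2,suppress=True)
def st(s): o=get_obs(); print(s,round(o["time"],2),o["ee_pos"],o["wrist_force"],o["torque"],round(o["grip_width"],1))
for a in(.2,.15,.1,.05,0.0):
    robot.movel(W([-20,0,229.5],a),quat(a),v=40); st(a)
robot.dwell(.5); st("end")
d={n:cams.get_image(n) for n in("side","wrist","top")}
for n in d: cv2.imwrite(f"pics/i_{n}.png",d[n]["img"])
cv2.imwrite("pics/i.png",np.hstack([cv2.resize(d["side"]["img"][80:290,180:390],(400,400)),cv2.resize(d["top"]["img"][130:320,150:390],(400,317)).__class__(0) if 0 else cv2.resize(d["top"]["img"][120:320,160:360],(400,400))]))
E
```

```text
0.2 13.71 [482.66 105.82 224.45] [-2.13 -0.58 -0.12] [-0.16  0.45  0.04] 32.3
0.15 14.14 [493.66 108.61 226.45] [-1.31  0.22 -1.83] [-0.01  0.37  0.04] 32.3
0.1 14.57 [504.73 111.47 227.9 ] [-0.37  1.2  -5.25] [0.1  0.16 0.03] 32.6
0.05 15.01 [515.84 114.24 228.73] [-0.68  2.22 -6.71] [0.31 0.07 0.03] 32.2
0.0 15.44 [527.03 116.81 229.01] [ 0.32  1.33 -8.51] [ 0.33 -0.1   0.07] 32.6
end 15.94 [527.06 116.8  229.08] [  0.31   1.83 -11.33] [ 0.36 -0.03  0.09] 32.8
```

View pics/i.png

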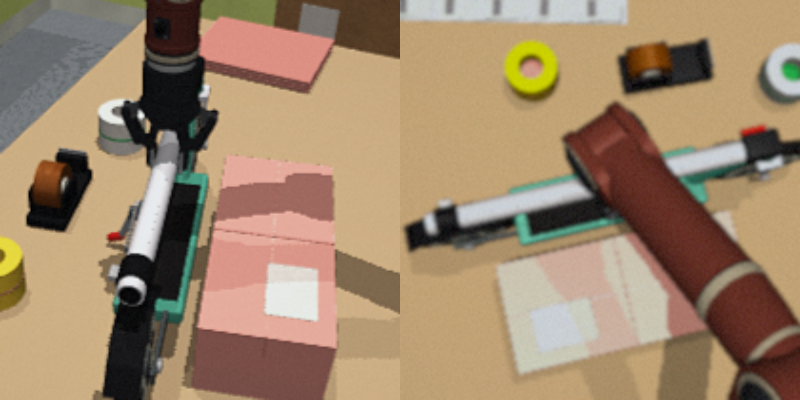

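View pics/i_wrist.png

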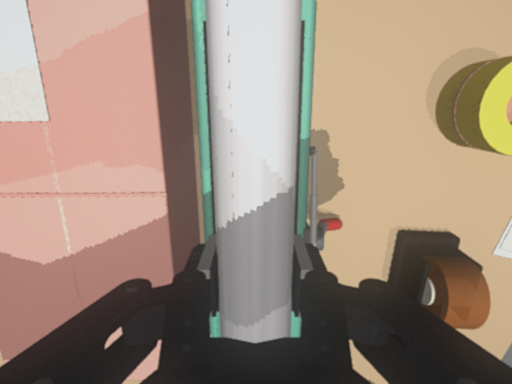

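```bash
python3 - <<'E'
from plant import robot, planner, get_obs, cams
from h import *
np.set_printoptions(precision=3,suppress=True)
def st(s): o=get_obs(); print(s,round(o["time"],2),o["ee_pos"],o["wrist_force"],o["torque"],round(o["grip_width"],1)); return o
robot.movel(W([-20,0,227.7],0),quat(0),v=20); robot.dwell(.5)
o=st("low")
d=cams.get_image("wrist"); t=cams.get_image("top")
cv2.imwrite("pics/j_wrist.png",d["img"]); cv2.imwrite("pics/j_top.png",t["img"])
T=np.eye(4);T[:3,:3]=R.from_quat(o["orientation"]).as_matrix();T[:3,3]=o["ee_pos"]
print("tool x",T[:3,0])
e={"K":d["K"],"T":T@d["hand_eye"]}
hsv=cv2.cvtColor(d["img"],cv2.COLOR_BGR2HSV); g=(hsv[...,0]>60)&(hsv[...,0]<95)&(hsv[...,1]>70)
w=(hsv[...,1]<40)&(hsv[...,2]>130)
for row in(30,80,130,180):
    xs=np.where(g[row])[0]; xs=xs[(xs>150)&(xs<350)]; a,b=xs.min(),xs.max()
    P,Q=onz(ray(e,(a-.5,row)),104),onz(ray(e,(b+.5,row)),104)
    print(row,a,b,"lat",(P-O)@l,(Q-O)@l,"mid",((P+Q)/2-O)@l)
print("grasp lat",(T[:3,3]-O)@l)
h=cv2.cvtColor(t["img"],cv2.COLOR_BGR2HSV)
for nm,m in(("red",((h[...,0]<8)|(h[...,0]>172))&(h[...,1]>190)&(h[...,2]>90)),):
    L=cv2.connectedComponentsWithStats(m.astype(np.uint8)); print(nm,[(L[2][i].tolist(),L[3][i]) for i in range(1,L[0]) if L[2][i,4]>4])
E
```

```text
low 16.84 [528.244 117.117 228.815] [-0.742 -1.084  6.575] [-0.289  0.811  0.063] 32.5
tool x [ 0.002  0.    -1.   ]
30 192 312 lat -48.03272696471021 47.9683795837462 mid -0.03217369048197567
80 195 309 lat -47.75715539422482 47.55813018138392 mid -0.09951260642047784
130 198 307 lat -47.455818273797554 47.977893575559456 mid 0.2610376508809234
180 201 302 lat -47.12492482375799 45.70601138860479 mid -0.7094567175765987
grasp lat 0.6981228975226327
red [([331, 183, 11, 5, 29], array([336.   , 184.655]))]
```

```bash
python3 - <<'E'
from plant import robot, get_obs, cams
from h import *
np.set_printoptions(precision=2,suppress=True)
o=get_obs(); robot.dwell(.5); o2=get_obs(); print(o["ee_pos"],o2["ee_pos"],o2["wrist_force"],o2["time"],o2["grip_width"])
d=cams.get_image("wrist"); T=np.eye(4);T[:3,:3]=R.from_quat(o2["orientation"]).as_matrix();T[:3,3]=o2["ee_pos"]
e={"K":d["K"],"T":T@d["hand_eye"]}
hsv=cv2.cvtColor(d["img"],cv2.COLOR_BGR2HSV)
m=((hsv[...,0]<8)|(hsv[...,0]>172))&(hsv[...,1]>150)&(hsv[...,2]>90)
L=cv2.connectedComponentsWithStats(m.astype(np.uint8)); print([(L[2][i].tolist(),L[3][i]) for i in range(1,L[0]) if L[2][i,4]>20])
for th in(0,.7,1.6,1.75): print(th,proj(e,W([40-68*np.cos(th),93,90-68*np.sin(th)],0)))
# hub heights: side view of wheels
s=cams.get_image("side"); print("wheel bottoms/hubs side px",proj(s,W([-260,0,90],0)),proj(s,W([-350,0,90],0)),proj(s,W([-260,0,180],0)))
cv2.imwrite("pics/k.png",cv2.resize(s["img"][200:330,200:330],(520,520),interpolation=cv2.INTER_CUBIC))
E
```

```text
[528.26 117.15 228.82] [528.26 117.14 228.83] [-0.56  0.03  4.87] 17.4417 32.2963884497996
[([326, 220, 14, 10, 104], array([332.44, 224.19]))]
0 [349.87 174.55]
0.7 [336.54 179.6 ]
1.6 [327.99 217.24]
1.75 [327.62 225.18]
wheel bottoms/hubs side px [249.54 268.98] [241.91 299.21] [249.73 244.39]
```

View pics/k.png

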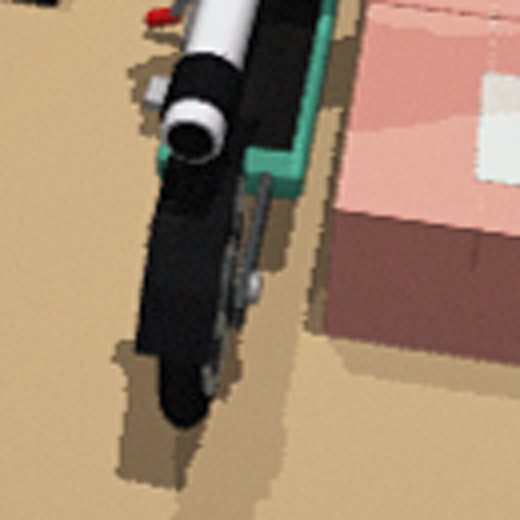

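```bash
python3 - <<'E'
from plant import workorder, get_obs
print(workorder.job_done()); o=get_obs(); print(o["time"],o["ee_pos"],o["wrist_force"],o["grip_width"])
E
```

```text
the job is handed in; nothing more can be done
None
the job is handed in; nothing more can be done
```

The kickstand is snapped fully down, and the scooter is upright off the carton, still held by its stem. I handed the job in at about 17.5 s of the 51 s allowed; the system gave no verdict.

**How it went:** I pushed the stand down with the closed fingers while the scooter leaned. I then gripped the stem along the scooter's own tilt at 60 N and swung it about its wheel line to vertical.

**Last checks:**
- **Stand:** the toe was within about 5 pixels of where a fully down stand (1.75 rad) should appear in the wrist view. The side view alone could not tell folded from down, and at first it made me think the push had failed. The top view showed the stand was down.
- **Upright:** the deck's middle was within about 1.5 mm of straight below the grip, so the lean was about 0.01 rad. The tool was vertical and not moving.
- **Wheels:** after the swing the arm was carrying about 11 N of the scooter's weight, so I lowered the hand target about 2 mm. It now presses down with about 5 N. I inferred that both wheels are on the bench from this force and the view of the rear wheel; I did not measure the hub heights.
- **Grip and carton:** the fingers were at 32.3 mm on the 34 mm tube. The deck edge was about 25 mm clear of the carton.
- **Other items:** the rolls, dispenser and handlebar were never approached. I did not measure their positions again at the end.

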